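Put the banding wheel into third gear

TASK

The gear lever of the pottery banding wheel stands somewhere in the left-hand leg of its H-shaped gate. Push it with the fingers only, without pulling its knob up, into the cross channel, across to the right, and then forward (away from the robot's side) fully home into third, the right-hand front slot, without letting it go into fourth behind it. Leave the pots, jars and tiles standing where they are, and leave the lever alone when done.

Things in the scene. Friction and masses are not known exactly. Their poses are not given: they have to be found in the camera images.
- machine: Drive unit fixed to the table: bed 220 x 510 mm, 30 mm high, with a gear housing (170 mm along x, 150 along y, top at 100 mm) and 200 mm to its left (+y) a wheel head (disc of 200 mm, top at 90 mm). Origin: on the table under the middle of the gear housing. Its x axis is forward (away from the operator), y left, z up; turned up to 0.35 rad from the world axes
- gate_mid (a point): Middle of the H gate, on the housing's flat top (100 mm high). Axes as the machine's. Two fore-and-aft legs, 20 mm left and right of here, 64 mm long, joined half-way by the cross channel; slots 18 mm wide. First is left-front, second left-back, third right-front, fourth right-back. The lever can go across only while lever_fore is within about 0.035 rad of 0
- knob_center (a point): Centre of the black knob on the gear lever: 40 mm diameter, upright side from 12 mm below to 14 mm above here, ends 28 below and 22 above. The lever is a 12 mm steel rod tilting about a point 190 mm below here, 10 mm above the table under the gate's middle; upright, this is 200 mm high. In a leg it is about 44 mm to the side and travels 55 mm fore and aft of the channel
- knob (a joint): How far the knob is pulled up along the lever, m: 0 down, at most 0.025; sprung down with about 12 N. (The lever itself resists with about 2 N at the knob and stays where it is left.)
- lever_across (a joint): Tilt of the gear lever across, rad: about -0.23 in the left leg, 0 upright, +0.23 in the right leg (the gate stops it near +-0.27)
- lever_fore (a joint): Tilt of the gear lever fore and aft, rad: 0 in the cross channel, positive forward (away from the operator), about +0.30 at the front end of a leg, -0.30 at the back end
- bowl: shallow white bowl, 140 mm across, 55 mm high, standing on the wheel head. Leave alone. Origin at the centre of its underside, z up
- paint_cup: terracotta cup, 60 mm across, 60 mm high, on the machine's bed to the right of the gear housing. Leave alone. Origin at the centre of its underside, z up
- glaze_jar: closed amber jar, 54 mm across, 75 mm high, on the bed to the right of the gear housing. Leave alone. Origin at the centre of its underside, z up
- mug: white mug, 80 mm across, 90 mm high, on the table to the left. Leave alone. Origin at the centre of its underside, z up
- vase: blue vase, 100 mm across, 130 mm high, on the table to the left. Leave alone. Origin at the centre of its underside, z up
- tiles: stack of terracotta tiles, 100 x 100 x 36 mm, on the table to the right. Leave alone. Origin at the centre of its underside, z up
- dip_bowl: green glazed bowl, 130 mm across, 55 mm high, on the table to the right. Leave alone. Origin at the centre of its underside, z up

How it is judged:
On the way, in this order (a step that is already met when the one before it is completed fails the run):
1. the lever has come across the channel to the right-hand leg (value of joint lever_across above 0.13 rad and value of joint lever_fore between -0.12 and 0.12 rad), for 0.02 s.
2. the lever is home in third (right-hand front slot) (value of joint lever_across above 0.15 rad and value of joint lever_fore above 0.23 rad), for 0.2 s.
At the end, for the whole second after the job is handed in: the lever rests in the right-hand front slot: lever_across above 0.15 rad and lever_fore above 0.23 rad (within about 13 mm of the end of its travel at the knob), at rest, knob down (all of step 2 and value of joint knob below 0.004 m and velocity of joint lever_fore between -0.05 and 0.05 rad/s and velocity of joint lever_across between -0.05 and 0.05 rad/s); the robot touches nothing.
It fails at once if anything but the fingers pushes the machine or its lever (contact force between the arm and machine above 3 N).
It fails at once if the knob is pulled up by more than 8 mm (value of joint knob above 0.008 m).
It fails at once if the lever goes into fourth (right-hand back slot) (value of joint lever_across above 0.13 rad and value of joint lever_fore below -0.15 rad).
It fails at once if a bystander is moved by more than 25 mm, lifted or knocked over (distance of any of bowl, paint_cup, glaze_jar, mug, vase, tiles, dip_bowl from where it was at the start of the episode above 0.025 m or angle between any of bowl, paint_cup, glaze_jar, mug, vase, tiles, dip_bowl's own z axis and vertical above 0.35 rad).
It also fails if it takes over 51 s, if anything falls off the work surface, if the arm or the gripper's body presses on something with over 40 N, if the wrist force passes 120 N, or if a joint passes its speed limit or range.

ROBOT

A 6-joint arm with a two-finger parallel gripper is mounted at the origin on the work surface. World frame = base frame: x ahead of the robot, y to its left, z up, the work surface at z = 0. Lengths are in m, angles in rad, forces in N, time in s.
With the tool pointing down it reaches from about 0.3 to 0.825 m from the base axis. Payload 5.4 kg.
Tool frame: the origin (TCP) lies midway between the tips of the shut fingers; the grasp point (between the pads) lies 19 mm behind it; z points along the fingers, y is the line along which they close (so a half turn about z gives the same grasp; the last joint's range is limited). The gripper opens to 92 mm and grips with 3 to 60 N. Pads are 20 mm wide; open, the fingers measure 128 mm over their backs; the gripper's body (75 mm by 189 mm) begins 69 mm behind the grasp point.
Start: joints at [1.117, 0.158, 1.597, -0, 1.386, -0.21], TCP at [0.139, 0.558, 0.215] pointing down, gripper open.
Joint ranges: [-2.91, 2.91], [-0.94, 2.29], [0.18, 2.7], [-1.29, 4.43], [0.17, 2.64], [-3, 3]. Speed limits (rad/s): [2.57, 2.57, 3.14, 3.14, 3.14, 3.14].

INTERFACE

Orientations are given as a rotation vector (axis times angle).
In Python, from rig import robot gives the robot as it stands.
- The arm moves only by the tool jog_arm, never from a script. Its argument "series" is a list that holds one entry, the list of rows, each a list of 7 numbers: the closure, from 0 (fully open) to 1 (shut), then the shift along the tool's x, y, z in mm, then the turn, a rotation vector about the tool's x, y, z in rad. In form: [[[gripper, x, y, z, ax, ay, az], ...]]. A call has 1 to 20 rows; each row shifts and turns the commanded pose from where the row before left it, along the tool's axes as they then stand; what a row does not reach is not made up. A row lasts 1/8 s, in which the tool goes at most 62.5 mm and 10.7 degrees, less where a joint would pass 70% of its speed; a pose out of reach is approached as far as the arm can. A call is refused whole if a number of a shift passes 62.5 or a number of a turn 0.188, either way. A call with a gripper value outside its range is refused whole. The fingers move at their own pace and stop on an object; "force" is the grip in N (left out, the last holds). Time passes only in rows, so rows that do not move let the fingers close. It gives the time, the measured TCP pose, the force, the opening and the grip force at its end, in the units of the state.
- robot.sense(): the state, without advancing time (a new reading comes with each control period).
- robot.get_image(name): name is "scene" or "side" or "wrist"; returns (picture, depth): 480x640x3 uint8, red, green, blue; 480x640 float32, m along the optical axis (not along the pixel's ray), 0 where there is no reading.
- robot.get_calibration(name): a dict with "camera_matrix" (3x3 intrinsics, pixels), "world_from_camera" (4x4, takes a point from camera to world coordinates). Camera axes: x right, y down, z forward; pixel columns grow to the right and rows downward; lengths in m; the calibration is good to about 2 mm. A picture is of the moment at which its call begins: read the wrist's pose just before it. get_calibration takes no time and is no camera call; for the wrist camera it gives the pose at the moment of the call.
- robot.sign_off(): hands the job in; it is judged then, once.
The state is a dict: "t": time; "q": joint angles; "dq": joint speeds; "joint_torque": joint torques, N m; "eef_pos": TCP position; "ee_rot": TCP orientation; "contact_force": force on the tool from outside, world axes, zero at the start; "ft_torque": the same for the moment, N m; "finger_gap": opening from 0.0 (shut) to 1.0 (fully open); "grasp_force": force on a finger pad.
Only numpy, scipy, OpenCV 4.12 (cv2) and the standard library are available. Lean on these libraries where they do the work, as an engineer would, in place of code of your own. Each camera call takes 0.05 s, during which the arm holds its last target. There are 200 camera calls.

## Working session

There is one attempt and no reset: what is moved stays moved. The work goes in short steps, Python scripts to look and compute and a tool call to move; the robot and the scene stay as the last step left them, time stands still between calls to the robot, and variables do not carry over. Pictures are saved under pics/ and viewed, at most 10 in all, crops included, and the job is handed in when it is done.

Besides the shell and the picture viewer there is one more tool, called after "Emit:" by a JSON object that holds its "op" and its "data", one argument or row to a line. jog_arm: Moves the arm, as the interface text tells. Its arguments: {"type":"object","properties":{"series":{"type":"array"},"force":{"type":"number"}},"required":["series"]}

```bash
mkdir -p pics; cat > h.py <<'E'
from rig import robot
import numpy as np, cv2
from scipy.spatial.transform import Rotation as R
def pts(name):
    im,d=robot.get_image(name); c=robot.get_calibration(name); K=np.array(c["camera_matrix"]);T=np.array(c["world_from_camera"])
    v,u=np.mgrid[:480,:640]
    P=np.stack([(u-K[0,2])/K[0,0]*d,(v-K[1,2])/K[1,1]*d,d],-1)@T[:3,:3].T+T[:3,3]
    P[d==0]=np.nan
    return im,P,T
E
python3 - <<'E'
from h import *
s=robot.sense(); print(s["t"],s["eef_pos"],s["ee_rot"],s["finger_gap"])
ims=[]
for n in ("scene","side"):
    im,P,T=pts(n); cv2.imwrite(f"pics/{n}0.png",im[...,::-1]); np.save(f"{n}0.npy",P); np.save(f"{n}0im.npy",im)
    print(n,T.round(2).tolist())
E
```

```text
0.0 [0.13854568 0.5574288  0.21362611] [-3.81873762e-01 -3.11767823e+00  2.75282819e-03] 1.0005157431227945
scene [[-0.0, 0.59, -0.81, 1.41], [1.0, 0.0, -0.0, -0.02], [0.0, -0.81, -0.59, 0.82], [0.0, 0.0, 0.0, 1.0]]
side [[0.89, -0.33, 0.33, 0.11], [-0.46, -0.64, 0.62, -0.76], [0.01, -0.7, -0.72, 1.02], [0.0, 0.0, 0.0, 1.0]]
```

View pics/scene0.png

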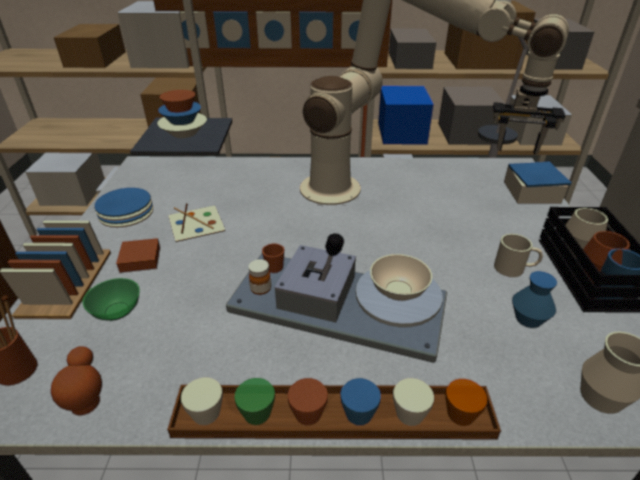

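View pics/side0.png

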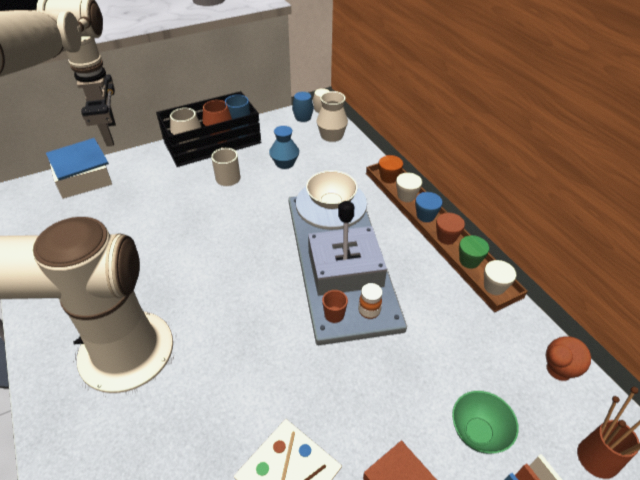

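The scene view shows the knob at about (335,245) and the H gate at about (319,270). The side view has the knob at (346,211). The lever leans left, and the next step is to measure the housing top and knob.

```bash
python3 - <<'E'
from h import *
for n,(u0,u1,v0,v1) in dict(scene=(240,380,225,320),side=(295,400,195,300)).items():
    P=np.load(n+"0.npy");im=np.load(n+"0im.npy").astype(int)
    m=np.zeros((480,640),bool); m[v0:v1,u0:u1]=1
    x,y,z=np.moveaxis(P,-1,0)
    t=m&(abs(z-.1)<.006)
    k,lab,st,_=cv2.connectedComponentsWithStats(t.astype(np.uint8)); i=1+st[1:,4].argmax()
    q=P[lab==i]; r=cv2.minAreaRect((q[:,:2]*1000).astype(np.float32)); print(n,"top",len(q),np.median(q[:,2]),r)
    kb=m&(im.max(-1)<45)&(z>.15)&(z<.26); q=P[kb]; print("knob n",len(q),q.min(0),q.max(0),np.median(q,0)); vv,uu=np.nonzero(kb); print(uu.min(),uu.max(),vv.min(),vv.max())
    rod=m&(z>.115)&(z<.165)&~kb; q=P[rod]; print("rod",len(q),np.median(q,0))
ims=[cv2.resize(np.load(n+"0im.npy")[v0:v1,u0:u1,::-1],None,fx=4,fy=4,interpolation=cv2.INTER_CUBIC) for n,(u0,u1,v0,v1) in dict(scene=(270,365,230,320),side=(300,395,195,285)).items()]
cv2.imwrite("pics/crop.png",np.hstack(ims))
E
```

```text
scene top 2688 0.09990035917486434 ((562.5787353515625, -38.85054016113281), (151.3318634033203, 175.50314331054688), 72.4478530883789)
knob n 281 [ 0.57266419 -0.01679683  0.17203825] [0.60324049 0.01877371 0.21932981] [0.59420549 0.00080966 0.20638878]
326 342 234 255
rod 271 [0.59146058 0.09325852 0.13696348]
side top 2840 0.10100243311509427 ((563.74365234375, -39.183006286621094), (155.74391174316406, 170.7825927734375), 72.33634185791016)
knob n 250 [ 0.56102514 -0.02060056  0.17679522] [0.59636036 0.0133521  0.22071778] [ 0.57531749 -0.00929358  0.2074313 ]
338 353 202 222
rod 285 [0.57641037 0.09350805 0.13777454]
```

View pics/crop.png

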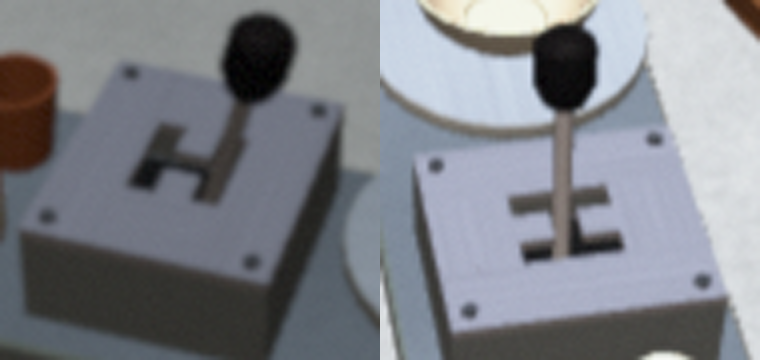

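The gate centre comes out at about (0.563, -0.039) and the yaw at about -0.307. Both views agree, and the sizes (151 x 175 mm) and height (0.100 m) match the given values. In machine axes the knob is at about (+6, +43) mm, so it is almost level with the channel. My plan is to shut the fingers, align them with the machine axes, and go above the front of the knob.

Emit:
{"op": "jog_arm", "data": {
  "series": [
    [[1,0,0,-35,0,0,0.063],[1,0,0,-35,0,0,0],[1,-40,-25,0,0,0,0],[1,-40,-25,0,0,0,0],[1,-40,-25,0,0,0,0],[1,-40,-25,0,0,0,0],[1,-40,-25,0,0,0,0],[1,-40,-25,0,0,0,0],[1,-40,-25,0,0,0,0],[1,-40,-25,0,0,0,0],[1,-40,-25,0,0,0,0],[1,-40,-25,0,0,0,0],[1,-40,-25,0,0,0,0],[1,-40,-25,0,0,0,0],[1,-40,-25,0,0,0,0],[1,-40,-21,0,0,0,0],[1,0,0,0,0,0,0],[1,0,0,0,0,0,0]]
  ]
}}

```text
t: 2.35
eef_pos: [0.5676, 0.0595, 0.2842]
ee_rot: [-0.48, -3.103, -0.001]
contact_force: [0.3, -0.1, 0.4]
finger_gap: 0.004
grasp_force: 0.0
```

```bash
cat >> h.py <<'E'
G=np.array([.563,-.039]); yaw=-.3065; c,s=np.cos(yaw),np.sin(yaw); M=np.array([[c,s],[-s,c]])
def st():
    a=robot.sense(); p=np.array(a["eef_pos"]); r=R.from_rotvec(a["ee_rot"]).as_matrix(); f=np.array(a["contact_force"])
    print("t",a["t"],"tcp machine mm",(M@(p[:2]-G)*1000).round(1),"z",(p[2]*1000).round(1),"tooly in machine",(M@r[:2,1]).round(3),"z",r[:,2].round(3),"F mach",(M@f[:2]).round(1),f[2].round(1),"gap",a["finger_gap"])
def knob(n,png=None):
    im,P,T=pts(n)
    if png: cv2.imwrite(png,im[...,::-1])
    Q=(P[...,:2]-G)@M.T*1000
    m=(im.max(-1)<45)&(P[...,2]>.15)&(P[...,2]<.25)&(abs(Q[...,0])<100)&(abs(Q[...,1])<85)
    k,lab,stt,_=cv2.connectedComponentsWithStats(m.astype(np.uint8)); m=lab==1+stt[1:,4].argmax()
    q=Q[m]; print(n,m.sum(),"knob x",np.percentile(q[:,0],[1,50,99]).round(1),"y",np.percentile(q[:,1],[1,50,99]).round(1),"z",np.percentile(P[m][:,2],[1,99]).round(3))
E
python3 - <<'E'
from h import *
st(); knob("scene"); knob("side","pics/s1.png")
E
```

```text
t 2.35 tcp machine mm [-25.4  95.3] z 284.2 tooly in machine [0. 1.] z [-0.001  0.001 -1.   ] F mach [ 0.3 -0.1] 0.4 gap 0.003622106477989151
scene 277 knob x [-3.5 18.4 25.6] y [28.9 46.9 63.5] z [0.173 0.219]
side 250 knob x [-12.6   2.6  20.9] y [22.3 31.6 53.9] z [0.179 0.221]
```

The knob is at (6, 43) mm. I'll go in front of it, descend, and nudge it back to the channel line.

Emit:
{"op": "jog_arm", "data": {
  "series": [
    [[1,-30,-17,0,0,0,0],[1,-30,-17,0,0,0,0],[1,-20,-17,0,0,0,0],[1,0,0,0,0,0,0],[1,0,0,0,0,0,0]]
  ]
}}

```text
t: 3.08
eef_pos: [0.6285, -0.0124, 0.2848]
ee_rot: [-0.478, -3.105, -0.001]
contact_force: [0.5, 0.5, 0.1]
finger_gap: 0.004
grasp_force: 0.0
```

```bash
python3 - <<'E'
from h import *
st()
E
```

```text
t 3.075 tcp machine mm [54.4 45.1] z 284.8 tooly in machine [-0.001  1.   ] z [-0.     0.001 -1.   ] F mach [0.3 0.7] 0.1 gap 0.0037816724828391244
```

Emit:
{"op": "jog_arm", "data": {
  "series": [
    [[1,0,0,30,0,0,0],[1,0,0,40,0,0,0],[1,0,0,40,0,0,0],[1,0,0,0,0,0,0],[1,8,0,0,0,0,0],[1,5,0,0,0,0,0],[1,4,0,0,0,0,0],[1,4,0,0,0,0,0],[1,4,0,0,0,0,0],[1,0,0,0,0,0,0],[1,0,0,0,0,0,0]]
  ]
}}

```text
t: 4.45
eef_pos: [0.6056, -0.0063, 0.1749]
ee_rot: [0.48, 3.104, -0.0]
contact_force: [2.4, -0.2, 1.0]
finger_gap: 0.005
grasp_force: 0.8
```

```bash
python3 - <<'E'
from h import *
st(); knob("side","pics/s2.png")
E
```

```text
t 4.45 tcp machine mm [30.7 44. ] z 174.9 tooly in machine [0. 1.] z [ 0.001 -0.    -1.   ] F mach [2.3 0.6] 1.0 gap 0.004918519143084914
side 266 knob x [-13.2   2.4  22.7] y [22.2 32.1 55.2] z [0.18 0.22]
```

```bash
python3 - <<'E'
import cv2,numpy as np
a=[cv2.resize(cv2.imread(f)[180:290,290:400],None,fx=3.5,fy=3.5,interpolation=cv2.INTER_CUBIC) for f in("pics/s1.png","pics/s2.png")]
cv2.imwrite("pics/c2.png",np.hstack(a))
E
```

```text
(no output)
```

View pics/c2.png

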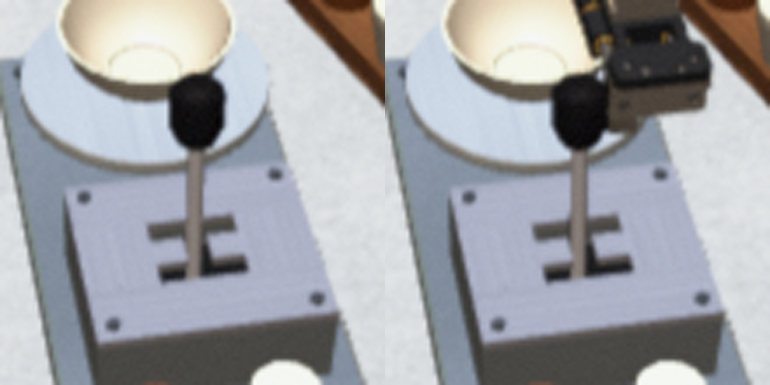

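The knob hasn't visibly moved yet and the force reads 2.3 N, so contact has just begun. I'll go 4 mm further, which stays inside the window even if the finger is 10 mm deep, and compare.

Emit:
{"op": "jog_arm", "data": {
  "series": [
    [[1,2,0,0,0,0,0],[1,2,0,0,0,0,0],[1,0,0,0,0,0,0],[1,0,0,0,0,0,0]]
  ]
}}

```text
t: 5.0
eef_pos: [0.6013, -0.005, 0.1746]
ee_rot: [-0.48, -3.105, -0.0]
contact_force: [1.5, 0.7, 1.1]
finger_gap: 0.003
grasp_force: 0.9
```

```bash
cat >> h.py <<'E'
def blob(f,u0=325,u1=365,v0=190,v1=228):
    im=cv2.imread(f) if isinstance(f,str) else f
    m=(im[v0:v1,u0:u1].max(-1)<45).astype(np.uint8); k,l,s_,ce=cv2.connectedComponentsWithStats(m); i=1+s_[1:,4].argmax(); print(s_[i],ce[i].round(2))
E
python3 - <<'E'
from h import *
st(); knob("side","pics/s3.png")
for f in ("side0","s1","s2","s3"): blob(f"pics/{f}.png")
knob("scene")
E
```

```text
t 5.0 tcp machine mm [26.3 44. ] z 174.6 tooly in machine [0. 1.] z [-0.  0. -1.] F mach [1.2 1.1] 1.1 gap 0.0030113430576799707
side 265 knob x [-18.3  -1.7  17.8] y [21.6 32.3 55.9] z [0.18 0.22]
[ 13  12  16  21 250] [20.7  21.25]
[ 13  12  16  21 250] [20.69 21.32]
[ 13  12  16  21 268] [20.75 21.15]
[ 11  12  16  21 267] [18.91 21.35]
scene 130 knob x [21.7 36.4 39. ] y [36.5 41.6 46.6] z [0.177 0.246]
```

The knob moved about 5 mm back and is now near x = +1. Next I'll go around to its left side at the same height and push it across. The bowl's top at 145 mm is well below the fingertips.

Emit:
{"op": "jog_arm", "data": {
  "series": [
    [[1,-15,0,0,0,0,0],[1,-10,15,0,0,0,0],[1,0,25,0,0,0,0],[1,0,25,0,0,0,0],[1,15,0,0,0,0,0],[1,20,0,0,0,0,0],[1,15,0,0,0,0,0],[1,0,0,0,0,0,0],[1,0,0,0,0,0,0]]
  ]
}}

```text
t: 6.22
eef_pos: [0.5972, 0.0643, 0.1743]
ee_rot: [-0.48, -3.104, 0.0]
contact_force: [-0.7, 0.7, -1.1]
finger_gap: 0.005
grasp_force: 0.0
```

```bash
python3 - <<'E'
from h import *
st(); knob("side","pics/s4.png");blob("pics/s4.png"); knob("scene")
E
```

```text
t 6.225 tcp machine mm [  1.5 108.8] z 174.3 tooly in machine [0. 1.] z [-0.001 -0.    -1.   ] F mach [-0.9  0.4] -1.1 gap 0.005017517188281281
side 256 knob x [-18.2  -2.5  13.6] y [21.5 31.3 58. ] z [0.179 0.22 ]
[ 11  11  15  22 258] [18.39 21.18]
scene 276 knob x [-9.3 12.5 19. ] y [29.3 47.2 63.2] z [0.174 0.218]
```

The knob is centred on the channel at x of about 0. Now I'll push it right.

Emit:
{"op": "jog_arm", "data": {
  "series": [
    [[1,0,-10,0,0,0,0],[1,0,-10,0,0,0,0],[1,0,-6,0,0,0,0],[1,0,-6,0,0,0,0],[1,0,-6,0,0,0,0],[1,0,-6,0,0,0,0],[1,0,0,0,0,0,0]]
  ]
}}

```text
t: 7.2
eef_pos: [0.5838, 0.0221, 0.1746]
ee_rot: [0.481, 3.105, -0.0]
contact_force: [1.5, 0.3, 0.4]
finger_gap: 0.008
grasp_force: 0.9
```

```bash
python3 - <<'E'
from h import *
st(); knob("side","pics/s5.png"); knob("scene")
E
```

```text
t 7.2 tcp machine mm [ 1.4 64.5] z 174.6 tooly in machine [0.001 1.   ] z [ 0. -0. -1.] F mach [1.4 0.7] 0.4 gap 0.0075619971533485006
side 220 knob x [-18.6  -3.5  15.3] y [ 4.8 12.6 27.4] z [0.181 0.223]
scene 279 knob x [-9.1 12.8 18.5] y [12.8 30.6 47.8] z [0.176 0.222]
```

It is travelling through the channel with low force, so I'll continue.

Emit:
{"op": "jog_arm", "data": {
  "series": [
    [[1,0,-8,0,0,0,0],[1,0,-8,0,0,0,0],[1,0,-8,0,0,0,0],[1,0,-8,0,0,0,0],[1,0,-8,0,0,0,0],[1,0,-8,0,0,0,0],[1,0,-6,0,0,0,0],[1,0,-5,0,0,0,0],[1,0,-5,0,0,0,0],[1,0,0,0,0,0,0],[1,0,0,0,0,0,0]]
  ]
}}

```text
t: 8.68
eef_pos: [0.5644, -0.0385, 0.1744]
ee_rot: [-0.48, -3.104, 0.0]
contact_force: [0.0, 0.6, -0.3]
finger_gap: 0.006
grasp_force: 0.3
```

```bash
python3 - <<'E'
from h import *
st(); knob("side","pics/s6.png"); knob("scene")
E
```

```text
t 8.675 tcp machine mm [1.2 0.9] z 174.4 tooly in machine [0. 1.] z [-0.001 -0.    -1.   ] F mach [-0.1  0.6] -0.3 gap 0.005682619581148411
side 199 knob x [-19.3  -3.6  14.8] y [-56.5 -50.5 -37.8] z [0.182 0.22 ]
scene 271 knob x [-6.7 11.9 19.4] y [-49.8 -30.5 -15.1] z [0.175 0.221]
```

The knob is at y of about -37 mm, which is roughly 0.19 rad. I'll push 7 mm more to centre it in the leg.

Emit:
{"op": "jog_arm", "data": {
  "series": [
    [[1,0,-3,0,0,0,0],[1,0,-3,0,0,0,0],[1,0,-2,0,0,0,0],[1,0,0,0,0,0,0],[1,0,0,0,0,0,0]]
  ]
}}

```text
t: 9.4
eef_pos: [0.5621, -0.0461, 0.1746]
ee_rot: [-0.48, -3.105, 0.0]
contact_force: [-0.0, 0.8, -0.1]
finger_gap: 0.005
grasp_force: 0.6
```

```bash
python3 - <<'E'
from h import *
st(); knob("side","pics/s7.png"); knob("scene")
E
```

```text
t 9.4 tcp machine mm [ 1.3 -7.1] z 174.6 tooly in machine [0. 1.] z [-0. -0. -1.] F mach [-0.3  0.8] -0.1 gap 0.00478009912257158
side 201 knob x [-18.9  -4.5  15.2] y [-64.7 -58.  -46.4] z [0.183 0.22 ]
scene 261 knob x [-7.1 11.9 19.7] y [-57.9 -38.2 -23.8] z [0.174 0.22 ]
```

The knob is centred in the right leg at y of about -44 mm. I'll back off and go around behind it.

Emit:
{"op": "jog_arm", "data": {
  "series": [
    [[1,0,10,0,0,0,0],[1,0,15,0,0,0,0],[1,20,0,0,0,0,0],[1,30,0,0,0,0,0],[1,10,-15,0,0,0,0],[1,0,-25,0,0,0,0],[1,0,-22,0,0,0,0],[1,0,0,0,0,0,0],[1,0,0,0,0,0,0]]
  ]
}}

```text
t: 10.62
eef_pos: [0.4941, -0.0632, 0.1747]
ee_rot: [0.48, 3.104, 0.0]
contact_force: [0.0, 0.3, 0.3]
finger_gap: 0.009
grasp_force: 0.0
```

```bash
python3 - <<'E'
from h import *
st(); knob("scene")
E
```

```text
t 10.625 tcp machine mm [-58.4 -43.8] z 174.7 tooly in machine [0.001 1.   ] z [ 0.  0. -1.] F mach [-0.   0.3] 0.3 gap 0.008904439566721815
scene 383 knob x [-60.    6.9  18.4] y [-57.2 -41.7 -23.7] z [0.176 0.244]
```

Emit:
{"op": "jog_arm", "data": {
  "series": [
    [[1,-12,0,0,0,0,0],[1,-12,0,0,0,0,0],[1,-7,0,0,0,0,0],[1,-7,0,0,0,0,0],[1,-7,0,0,0,0,0],[1,-7,0,0,0,0,0],[1,-7,0,0,0,0,0],[1,-7,0,0,0,0,0],[1,-7,0,0,0,0,0],[1,0,0,0,0,0,0],[1,0,0,0,0,0,0]]
  ]
}}

```text
t: 12.05
eef_pos: [0.5636, -0.0854, 0.1747]
ee_rot: [0.48, 3.104, -0.0]
contact_force: [-0.9, 0.4, -0.3]
finger_gap: -0.0
grasp_force: 0.4
```

```bash
python3 - <<'E'
from h import *
st(); knob("side","pics/s8.png"); knob("scene")
E
```

```text
t 12.05 tcp machine mm [ 14.5 -44.1] z 174.7 tooly in machine [0. 1.] z [ 0.001 -0.    -1.   ] F mach [-1.   0.1] -0.3 gap -0.000477152626877834
side 21 knob x [31.3 41.6 52.3] y [-61.5 -58.2 -48.9] z [0.172 0.188]
scene 389 knob x [15.3 55.7 68.6] y [-58.3 -40.1 -22.2] z [0.171 0.243]
```

The knob's front is at about 68 mm and moving freely. I'll continue in small steps and watch the force for the end stop.

Emit:
{"op": "jog_arm", "data": {
  "series": [
    [[1,-3,0,0,0,0,0],[1,-3,0,0,0,0,0],[1,-2,0,0,0,0,0],[1,0,0,0,0,0,0],[1,0,0,0,0,0,0]]
  ]
}}

```text
t: 12.78
eef_pos: [0.569, -0.087, 0.1739]
ee_rot: [-0.479, -3.099, -0.001]
contact_force: [-9.0, 3.0, 2.0]
finger_gap: 0.007
grasp_force: 4.4
```

```bash
python3 - <<'E'
from h import *
st(); knob("scene")
E
```

```text
t 12.775 tcp machine mm [ 20.2 -43.9] z 173.9 tooly in machine [-0.  1.] z [-0.006  0.002 -1.   ] F mach [-9.5  0.2] 2.0 gap 0.007413486271740594
scene 386 knob x [20.5 60.2 74. ] y [-57.8 -40.2 -21.7] z [0.17 0.24]
```

The force has risen to 9.5 N, so the lever is against the end stop. I'll back away, rise clear, and check.

Emit:
{"op": "jog_arm", "data": {
  "series": [
    [[1,4,0,0,0,0,0],[1,15,0,0,0,0,0],[1,30,0,0,0,0,0],[1,40,0,-10,0,0,0],[1,40,0,-30,0,0,0],[1,30,0,-30,0,0,0],[1,0,0,0,0,0,0],[1,0,0,0,0,0,0],[1,0,0,0,0,0,0]]
  ]
}}

```text
t: 13.95
eef_pos: [0.4196, -0.0398, 0.2434]
ee_rot: [-0.48, -3.103, -0.001]
contact_force: [0.2, 0.3, 0.5]
finger_gap: 0.004
grasp_force: 0.0
```

```bash
python3 - <<'E'
from h import *
st(); knob("scene","pics/e1.png"); knob("side","pics/e2.png")
a=[cv2.resize(cv2.imread(f)[v:v+140,u:u+130],None,fx=3,fy=3) for f,u,v in(("pics/e1.png",240,200),("pics/e2.png",280,190))]
cv2.imwrite("pics/e.png",np.hstack(a))
E
```

```text
t 13.95 tcp machine mm [-136.5  -44. ] z 243.4 tooly in machine [0.001 1.   ] z [-0.002  0.001 -1.   ] F mach [0.2 0.3] 0.5 gap 0.004425958360722796
scene 292 knob x [47.2 63.7 73.4] y [-58.4 -36.4 -21.5] z [0.169 0.211]
side 251 knob x [32.4 48.1 69.4] y [-63.3 -52.7 -36.3] z [0.175 0.214]
```

View pics/e.png

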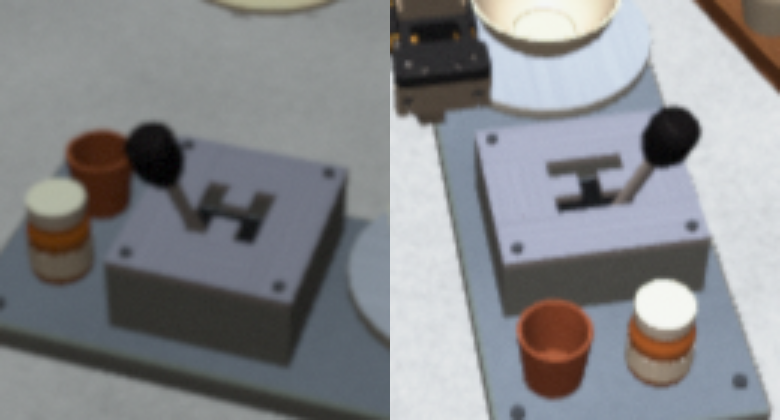

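Both views show the lever at the front end of the right-hand leg. The knob is at about (53, -42) mm, so fore is about 0.28 rad and across about 0.22 rad. The cup and jar are standing and the gripper is clear.

```bash
python3 -c "
from rig import robot
print(robot.sign_off())"
```

```text
the job is handed in; nothing more can be done
None
```

The lever is fully home in third (about 0.28 rad forward and 0.22 rad right, measured from the images), pushed with shut fingers only and never into fourth; the arm is clear, and the job was handed in at about 14 s, with no verdict returned.

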